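# Pop the spice jar out of its push-to-release holder and weigh it

### The arm

A 6-joint arm with a two-finger parallel gripper is mounted at the origin on a cart in front of the work surface, level with it; the furniture and walls round the work are solid. World frame = base frame: x ahead of the robot, y to its left, z up, the work surface at z = 0. Lengths are in m, angles in rad, forces in N, time in s.
With the tool pointing down it reaches from about 0.325 to 0.9 m from the base axis. Payload 6.1 kg.
Tool frame: the origin (TCP) lies on the centre line of the jaws, within the pads' length; the fingertips stand 19 mm ahead of it and the grasp point (between the pads) is the TCP (robot.tip_extent is the z of the fingertips in the tool frame, in m); z points along the fingers, y is the line along which they close (so a half turn about z gives the same grasp; the last joint's range is limited). The gripper opens to 87 mm and grips with 3 to 60 N. Pads are 19 mm wide; open, the fingers measure 117 mm over their backs; the gripper's body (75 mm by 190 mm) begins 51 mm behind the grasp point.
Start: joints at [1.165, 0.22, 1.526, -0, 1.395, -0.126], TCP at [0.173, 0.601, 0.242] pointing down, gripper open.
Joint ranges: [-2.98, 2.98], [-0.91, 2.08], [0.09, 2.57], [-1.24, 4.39], [0.2, 2.65], [-2.68, 2.68]. Speed limits (rad/s): [2.57, 2.57, 3.01, 3.14, 3.14, 3.14].

### API

Orientations are given as a rotation vector (axis times angle).
In Python, from station import robot gives the robot as it stands.
- The arm moves only by the tool carry_out, never from a script. Its argument "steps" is one flat list of numbers, 7 for each row, row after row: the shift along the tool's x, y, z each as a share of 40 mm, from -1 to 1, then the turn, a rotation vector about the tool's x, y, z each as a share of 0.08 rad, from -1 to 1, then the finger opening in mm, from 0 to 87. In form: [dx, dy, dz, rx, ry, rz, fingers, dx, dy, dz, rx, ry, rz, fingers, ...]. A call has 1 to 10 rows; each row shifts and turns the commanded pose from where the row before left it, along the tool's axes as they then stand; what a row does not reach is not made up. A row lasts 1/12 s, in which the tool goes at most 41.7 mm and 7.16 degrees, less where a joint would pass 70% of its speed; a pose out of reach is approached as far as the arm can. A call with a number of a shift or a turn outside -1 to 1 is refused whole. A call with a gripper value outside its range is refused whole. The fingers move at their own pace and stop on an object; "squeeze" is the grip in N (left out, the last holds). Time passes only in rows, so rows that do not move let the fingers close. It gives the time, the measured TCP pose, the force, the opening and the grip force at its end, in the units of the state.
- robot.get_obs(): the state, without advancing time (a new reading comes with each control period).
- robot.read_camera(name): name is "scene" or "top"; returns the picture (384x512x3 uint8, red, green, blue); there is no depth.
- robot.camera_params(name): a dict with "fx", "fy", "cx", "cy" (pixels), "k1" (the pictures are not rectified: a ray, as slopes to the right and down, at radius r is drawn at 1 + k1 r^2 times it, then the intrinsics apply), "camera_from_world" (4x4, takes a point from world to camera coordinates). Camera axes: x right, y up, looking along -z (the intrinsics and any distortion apply to the point x, -y, -z); pixel columns grow to the right and rows downward; lengths in m; the calibration is good to about 2 mm. A picture is of the moment at which its call begins. camera_params takes no time and is no camera call.
- robot.finish_job(): hands the job in; it is judged then, once.
The state is a dict: "clock": time; "q": joint angles; "qd": joint speeds; "joint_torque": joint torques, N m; "tcp_pos": TCP position; "ee_rot": TCP orientation; "ft_force": force on the tool from outside, world axes, zero at the start; "torque": the same for the moment, N m; "grip_width": opening from 0.0 (shut) to 1.0 (fully open); "grasp_force": force on a finger pad.
Only numpy, scipy, OpenCV 4.12 (cv2) and the standard library are available. Lean on these libraries where they do the work, as an engineer would, in place of code of your own. Each camera call takes 0.05 s, during which the arm holds its last target. There are 200 camera calls.

### The job

Two spice jars sit sunk in push-to-release holders. Press down the jar in the square holder until it lets go and springs up, then lift it out and stand it upright near the middle of the scale's pan. Leave the jar in the round holder alone.

Things in the scene. Friction and masses are not known exactly. Their poses are not given: they have to be found in the camera images.
- jar_mid (a point): centre of the jar to fetch: round spice jar, green cap, 45 mm wide, 105 tall, 0.11 kg; z up its axis; underside 53 mm below, flat cap top 52 above. It stands loose in the 52 mm round well of the square holder: fixed aluminium block 96 x 96 mm, flat top 118 mm above the table. At the start the cap is 5 mm proud of that top; once released 50 mm, and can be gripped by cap and neck
- square_tray (a joint): height (m) of the sprung tray under that jar: 0 latched (start), negative when pressed. Pressed 4.5 mm (about 5 N on the cap, more if fast) the latch lets go; there is a stop at -0.009. As the hand gives way it rises slowly, in about 1 s, to 0.045 and lifts the jar. It does not latch again; the spring then carries the jar and yields under a push
- pan (a point): centre of the flat top of the pan of the portion scale, a white box-shaped scale with a dial, fixed to the table. The pan is 146 mm along its x and 158 mm along its y, 102 mm above the table, z up, and does not sink
- other_jar_mid (a point): centre of the other, identical spice jar, which sits the same way in the round holder (a fixed aluminium cylinder 100 mm in diameter and 118 mm tall); to be left alone
Mind the look-alikes: they are no part of the job. Leave any turquoise look-alike of the part that bears pan alone.

How it is judged:
By the outcome, as a careful person would: the job done as asked, in the order asked, and still so for the second after the job is handed in, with the robot touching nothing.
It also fails if it takes over 45 s, if anything falls off the work surface, if the arm or the gripper's body presses on something with over 40 N, if the wrist force passes 120 N, or if a joint passes its speed limit or range.

## Working session

There is one attempt and no reset: what is moved stays moved. The work goes in short steps, Python scripts to look and compute and a tool call to move; the robot and the scene stay as the last step left them, time stands still between calls to the robot, and variables do not carry over. Pictures are saved under pics/ and viewed, at most 10 in all, crops included, and the job is handed in when it is done.

Besides the shell and the picture viewer there is one more tool, called after ">>>" as a command line: name --argument value ..., lists and objects as JSON in quotes. carry_out: Moves the arm, as the interface text tells. Shift numbers are shares of 40 mm and turn numbers shares of 0.08 rad, none past 1 either way. Its arguments: {"type":"object","properties":{"steps":{"type":"array"},"squeeze":{"type":"number"}},"required":["steps"]}

```bash
mkdir -p pics; ls
cat > h.py <<'E'
import numpy as np, cv2
from station import robot
def ray(name,u,v):
    p=robot.camera_params(name)
    K=np.array([[p['fx'],0,p['cx']],[0,p['fy'],p['cy']],[0,0,1]])
    n=cv2.undistortPoints(np.array([[[u,v]]],float),K,np.array([p['k1'],0,0,0,0.]))[0,0]
    T=np.array(p['camera_from_world']);R=T[:3,:3]
    d=R.T@np.array([n[0],-n[1],-1.]);return -R.T@T[:3,3],d/np.linalg.norm(d)
def onz(name,u,v,z):
    o,d=ray(name,u,v);return o+d*(z-o[2])/d[2]
def tri(a,b):
    (o1,d1),(o2,d2)=ray(*a),ray(*b)
    s=np.linalg.lstsq(np.c_[d1,-d2],o2-o1,rcond=None)[0]
    p,q=o1+s[0]*d1,o2+s[1]*d2;return (p+q)/2,np.linalg.norm(p-q)
def proj(name,X):
    p=robot.camera_params(name);c=np.array(p['camera_from_world'])@np.r_[X,1]
    x=c[0]/-c[2];y=-c[1]/-c[2];f=1+p['k1']*(x*x+y*y);return np.array([p['fx']*x*f+p['cx'],p['fy']*y*f+p['cy']])
E
python3 - <<'E'
from h import *
for n in('scene','top'):
    cv2.imwrite(f'pics/{n}0.png',cv2.resize(robot.read_camera(n)[:,:,::-1],None,fx=1.5,fy=1.5))
    p=robot.camera_params(n);print(n,{k:p[k] for k in('fx','cx','cy','k1')},ray(n,256,192))
o=robot.get_obs();print(o)
E
```

```text
pics
scene {'fx': 354.55640362498053, 'cx': 261.2298039694891, 'cy': 190.54558811902047, 'k1': -0.029868510377863852} (array([-0.05362433,  1.14181878,  1.03586927]), array([ 0.39033915, -0.61129529, -0.68844275]))
top {'fx': 394.0586364041479, 'cx': 255.50563668651424, 'cy': 193.77902816017695, 'k1': 0.03924381859345965} (array([0.29769926, 0.30947733, 1.32812264]), array([ 0.15566884, -0.00103312, -0.98780876]))
{'clock': 0.1, 'q': array([ 1.16488361e+00,  2.21150578e-01,  1.52750794e+00,  1.85447284e-05,
        1.39468720e+00, -1.26103915e-01]), 'qd': array([-0.00249472, -0.00237064, -0.00255823,  0.00034651,  0.00030403,
        0.00057517]), 'joint_torque': array([ 1.40877211e-03, -4.95946312e+01, -3.88523126e+01,  7.02217687e-02,
        5.15067531e-02, -8.09325820e-05]), 'tcp_pos': array([0.17239826, 0.60020518, 0.24053861]), 'ee_rot': array([-4.38028423e-01, -3.11042159e+00,  2.64890633e-03]), 'ft_force': array([0.66173004, 0.29321934, 0.10091174]), 'torque': array([0.03281556, 0.01550554, 0.00014792]), 'grasp_force': 0.0, 'grip_width': 0.9962163414743024}
```

View pics/scene0.png

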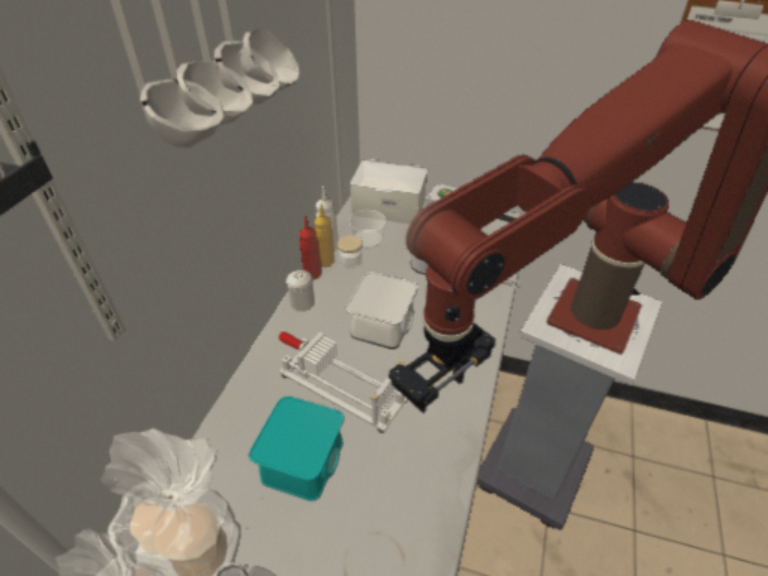

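View pics/top0.png

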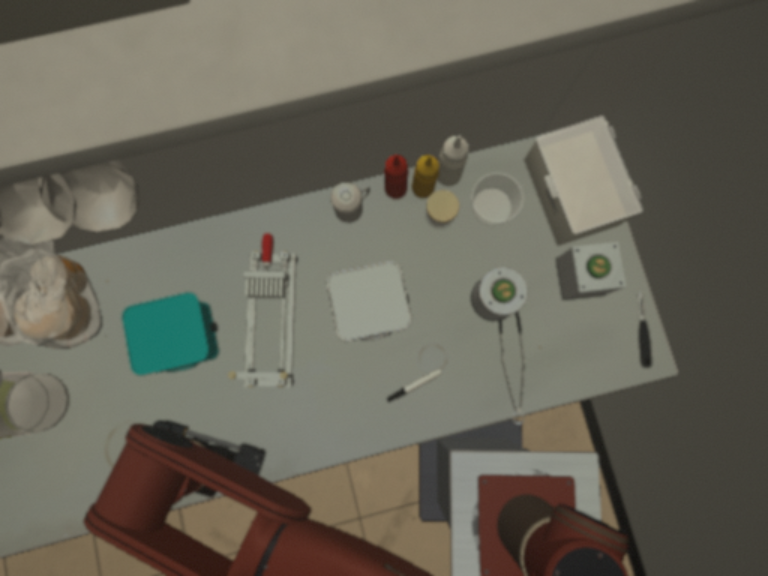

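The scene view shows the white scale at (383,305), the turquoise look-alike at (298,440), and a green cap at about (445,190); the arm hides the round holder. The top view shows green caps at (599,267), in the square holder, and (503,291), in the round one. It also shows the scale pan at (369,301), the turquoise box at (167,333), and a white bin at (585,180) close to the square holder.

Look-alikes (top pixels): the jar is either (599,267) square or (503,291) round, and I choose the square one. The pan is either white (369,301), turquoise (167,333) or the white bin (585,180), and I choose the white one with the dial.

Run:
```python
from h import *
I={n:robot.read_camera(n) for n in('top','scene')}
def blobs(n,m,amin):
    k,l,s,c=cv2.connectedComponentsWithStats(m.astype(np.uint8))
    return [(s[i,4],c[i].round(1),s[i,:4]) for i in range(1,k) if s[i,4]>amin]
for n in I:
    h=cv2.cvtColor(I[n],cv2.COLOR_RGB2HSV)
    m=(h[...,0]>33)&(h[...,0]<80)&(h[...,1]>70)
    print(n,blobs(n,m,25))
for u,v,z in((399.3,178,.123),(335.3,194,.123),(246,200,.102),(355,81,0.1),(427,142,0.1),(427,142,.2),(407,79,0.1)): print(u,v,onz('top',u,v,z).round(3))
a=cv2.resize(I['top'][60:240,210:440],None,fx=2.2,fy=2.2,interpolation=cv2.INTER_CUBIC)
b=cv2.resize(I['scene'][90:240,220:350],None,fx=2.2,fy=2.2,interpolation=cv2.INTER_CUBIC)
H=np.zeros((400,800,3),np.uint8);H[:a.shape[0],:a.shape[1]]=a;H[:b.shape[0],510:510+b.shape[1]]=b
cv2.imwrite('pics/crop1.png',H[:,:,::-1])
```

```text
top [(np.int32(106), array([398.7, 177.1]), array([392, 171,  15,  14], dtype=int32)), (np.int32(107), array([335.1, 193.7]), array([329, 187,  14,  14], dtype=int32))]
scene []
399.3 178 [ 0.535 -0.135  0.123]
335.3 194 [0.483 0.063 0.123]
246 200 [0.465 0.339 0.102]
355 81 [ 0.862 -0.013  0.1  ]
427 142 [ 0.657 -0.236  0.1  ]
427 142 [ 0.628 -0.192  0.2  ]
407 79 [ 0.869 -0.183  0.1  ]
```

View pics/crop1.png

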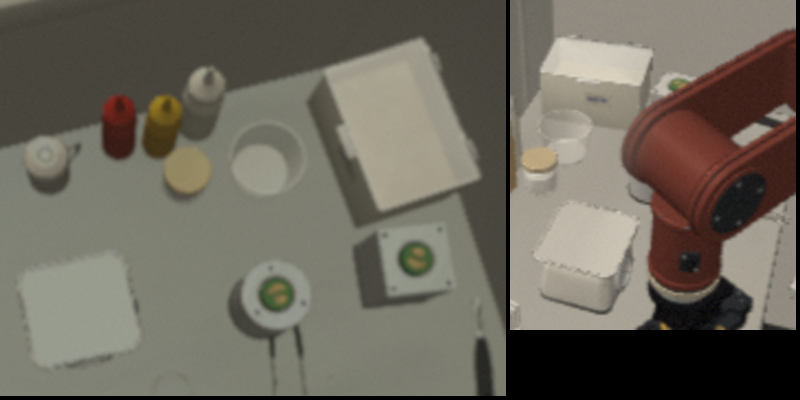

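The crop confirms the square holder with a green cap at (415,258) and the round holder at (275,293). The white bin's near edge runs close by the square one. I'll move the arm out of the scene camera's line of sight, then measure from both views.

>>> carry_out --steps '[-0.66,-0.59,-0.25,0,0,0,87,-0.66,-0.59,-0.25,0,0,0,87,-0.66,-0.59,-0.25,0,0,0,87,-0.66,-0.59,-0.25,0,0,0,87,-0.66,-0.59,-0.25,0,0,0,87,-0.66,-0.59,-0.25,0,0,0,87,-0.66,-0.59,-0.25,0,0,0,87,-0.66,-0.59,-0.25,0,0,0,87,-0.66,-0.59,-0.25,0,0,0,87,-0.66,-0.59,-0.25,0,0,0,87]'

```text
clock: 1.03
tcp_pos: [0.3616, 0.2994, 0.3421]
ee_rot: [0.438, 3.111, 0.0]
ft_force: [0.9, -0.2, 0.6]
grip_width: 1.001
grasp_force: 0.0
```

>>> carry_out --steps '[-0.36,-0.86,0,0,0,0,87,-0.36,-0.86,0,0,0,0,87,-0.36,-0.86,0,0,0,0,87,-0.36,-0.86,0,0,0,0,87,-0.36,-0.86,0,0,0,0,87,-0.36,-0.86,0,0,0,0,87,-0.36,-0.86,0,0,0,0,87,-0.36,-0.86,0,0,0,0,87,-0.36,-0.86,0,0,0,0,87,-0.36,-0.86,0,0,0,0,87]'

```text
clock: 1.87
tcp_pos: [0.4042, -0.0713, 0.3417]
ee_rot: [0.438, 3.11, -0.0]
ft_force: [1.0, 0.1, 0.0]
grip_width: 0.998
grasp_force: 0.0
```

>>> carry_out --steps '[-0.36,-0.86,0,0,0,0,0,-0.36,-0.86,0,0,0,0,0,-0.36,-0.86,0,0,0,0,0,-0.36,-0.86,0,0,0,0,0,0,0,0,0,0,0,0]'

```text
clock: 2.28
tcp_pos: [0.4215, -0.2229, 0.3407]
ee_rot: [-0.446, -3.109, 0.003]
ft_force: [-1.1, 0.5, 0.0]
grip_width: 0.708
grasp_force: 0.0
```

Run:
```python
from h import *
I={n:robot.read_camera(n) for n in('top','scene')}
for n in I:
    np.save(f'pics/{n}1.npy',I[n])
    h=cv2.cvtColor(I[n],cv2.COLOR_RGB2HSV)
    m=((h[...,0]>30)&(h[...,0]<80)&(h[...,1]>60)).astype(np.uint8)
    k,l,s,c=cv2.connectedComponentsWithStats(m)
    print(n,[(s[i],c[i].round(1)) for i in range(1,k) if s[i,4]>15])
print('proj',proj('scene',[.535,-.135,.123]),proj('scene',[.483,.063,.123]),proj('scene',[.465,.339,.102]))
a=cv2.resize(I['top'][100:240,210:440],None,fx=2,fy=2,interpolation=cv2.INTER_CUBIC)
b=cv2.resize(I['scene'][90:240,220:350],None,fx=4,fy=4,interpolation=cv2.INTER_CUBIC)
cv2.imwrite('pics/s1.png',b[:,:,::-1])
```

```text
top [(array([392, 171,  15,  14, 125], dtype=int32), array([398.7, 177.4])), (array([328, 187,  15,  14, 127], dtype=int32), array([335.1, 193.6])), (array([  0, 255,   7,  10,  27], dtype=int32), array([  2.7, 259.2]))]
scene [(array([293, 126,   9,   6,  35], dtype=int32), array([296.8, 128.9])), (array([281, 151,  10,   7,  45], dtype=int32), array([285.7, 154.5]))]
proj [297.37613886 128.11218365] [286.43303804 153.63644038] [254.64596401 197.13106153]
```

View pics/s1.png

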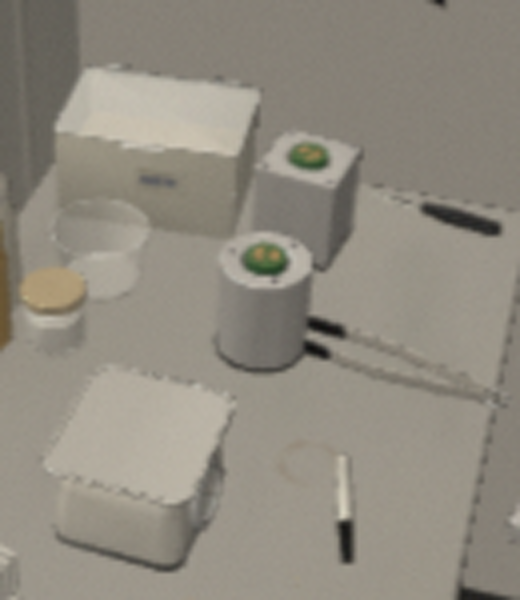

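The crop shows the square holder with its jar at (308,155), the round holder with its jar at (265,258), the scale pan centred at (142,432) with its dial on the right side, and the bin's near-right corner at (245,160).

Run:
```python
from h import *
print('sq',tri(('top',398.7,177.4),('scene',296.9,128.7)));print('rd',tri(('top',335.1,193.6),('scene',285.7,154.5)))
t=lambda x,y:('top',210+x/2.2,60+y/2.2)
s=lambda x,y:('scene',220+x/4,90+y/4)
P=[tri(t(*a),s(*b)) for a,b in(((122,255),(105,368)),((140,345),(235,400)),((40,365),(180,495)),((25,270),(48,462)))]
for p in P:print('pan',p[0].round(3),round(p[1],4))
print('mean',np.mean([p[0] for p in P],0))
print('bin',tri(t(390,205),s(245,160)),tri(t(478,178),s(260,90)))
I=np.load('pics/top1.npy');g=cv2.cvtColor(I,cv2.COLOR_RGB2HSV);print(g[200,246],g[200,215])
m=((g[...,2]>g[200,246][2]-14)&(g[...,1]<50)).astype(np.uint8)
m[:, :205]=0;m[:,290:]=0
k,l,st,c=cv2.connectedComponentsWithStats(m);i=l[200,246];print(st[i],c[i])
r=cv2.minAreaRect(np.argwhere(l==i)[:,::-1].astype(np.float32));print(r);print(onz('top',*r[0],.102))
B=[onz('top',*q,.102)for q in cv2.boxPoints(r)];print(np.round(B,3),[np.linalg.norm(B[j]-B[j-1]).round(3) for j in range(4)])
# holder top corners
h=((g[...,2]>140)).astype(np.uint8)
```

```text
sq (array([ 0.53763034, -0.1352659 ,  0.11873182]), np.float64(0.0006807075030546498))
rd (array([0.48591772, 0.06268881, 0.11693589]), np.float64(0.0006997984445571565))
pan [0.544 0.278 0.094] 0.0005
pan [0.412 0.252 0.097] 0.0031
pan [0.384 0.394 0.107] 0.0022
pan [0.518 0.417 0.096] 0.0062
mean [0.46458204 0.33525904 0.09848411]
bin (array([ 0.61446698, -0.11272408,  0.09750617]), np.float64(0.013318986670797294)) (array([ 0.654301  , -0.22914866,  0.11962451]), np.float64(0.0019012464259262226))
[ 41  23 152] [ 37  26 128]
[ 218  174   55   53 2084] [245.52975048 200.25095969]
((245.1304931640625, 199.9723358154297), (45.47306823730469, 48.94135284423828), 78.02386474609375)
[0.46529645 0.34211984 0.102     ]
[[0.519 0.433 0.102]
 [0.553 0.282 0.102]
 [0.412 0.252 0.102]
 [0.379 0.401 0.102]] [np.float64(0.144), np.float64(0.155), np.float64(0.144), np.float64(0.152)]
```

Both views agree with the description. The jar's cap top is at (0.537, -0.135, ~0.12) and the pan is at (0.465, 0.340, ~0.10), measuring 144 x 154 mm. The bin's rim is at about 0.12, well below the gripper body. Next I'll move over the jar with the fingers shut.

>>> carry_out --steps '[-0.43,0.58,0.5,0,0,0,0,-0.43,0.58,0.5,0,0,0,0,-0.43,0.58,0.5,0,0,0,0,-0.43,0.58,0.5,0,0,0,0,-0.43,0.58,0.5,0,0,0,0,0,0,0.75,0,0,0,0,0,0,0.75,0,0,0,0,0,0,0,0,0,0,0,0,0,0,0,0,0,0]'

```text
clock: 3.13
tcp_pos: [0.5352, -0.1279, 0.1803]
ee_rot: [-0.435, -3.107, -0.002]
ft_force: [-0.3, 0.4, 0.2]
grip_width: 0.015
grasp_force: 0.0
```

Run:
```python
from h import *
o=robot.get_obs();R=cv2.Rodrigues(o['ee_rot'])[0];d=np.array([.5365,-.135,.147])-o['tcp_pos']
print(o['tcp_pos'],R.round(3),'share',R.T@d/.04,o['grip_width'],o['q'],o['ft_force'])
```

```text
[ 0.53521571 -0.12789667  0.18030529] [[-0.962  0.274 -0.004]
 [ 0.274  0.962  0.002]
 [ 0.004  0.001 -1.   ]] share [-0.08323312 -0.16248802  0.83217376] 0.014696513495480406 [-3.78014521e-01  9.81791477e-02  1.78216389e+00  2.20750239e-04
  1.26563483e+00 -1.67082069e+00] [-0.2701008   0.43434099  0.23153615]
```

>>> carry_out --steps '[-0.04,-0.08,0.4,0,0,0,0,-0.04,-0.08,0.4,0,0,0,0,0,0,0,0,0,0,0,0,0,0,0,0,0,0]'

```text
clock: 3.47
tcp_pos: [0.5384, -0.137, 0.1514]
ee_rot: [0.438, 3.109, -0.0]
ft_force: [0.5, 0.1, 0.2]
grip_width: 0.004
grasp_force: 0.0
```

>>> carry_out --steps '[0,0,0.05,0,0,0,0,0,0,0.05,0,0,0,0,0,0,0.04,0,0,0,0,0,0,0.04,0,0,0,0,0,0,0.04,0,0,0,0,0,0,0,0,0,0,0]'

```text
clock: 3.97
tcp_pos: [0.5382, -0.137, 0.1413]
ee_rot: [0.438, 3.11, -0.0]
ft_force: [-0.9, -0.3, 4.2]
grip_width: 0.006
grasp_force: 2.1
```

>>> carry_out --steps '[0,0,0.04,0,0,0,0,0,0,0.04,0,0,0,0,0,0,0.03,0,0,0,0,0,0,0,0,0,0,0]'

```text
clock: 4.3
tcp_pos: [0.5381, -0.137, 0.1365]
ee_rot: [0.438, 3.11, -0.0]
ft_force: [0.8, 0.0, 4.4]
grip_width: 0.0
grasp_force: 2.1
```

>>> carry_out --steps '[0,0,0.04,0,0,0,0,0,0,0,0,0,0,0]'

```text
clock: 4.47
tcp_pos: [0.538, -0.1369, 0.1347]
ee_rot: [0.438, 3.111, -0.0]
ft_force: [-0.0, 0.4, 4.1]
grip_width: 0.004
grasp_force: 2.1
```

>>> carry_out --steps '[0,0,-0.1,0,0,0,0,0,0,-0.1,0,0,0,0,0,0,-0.1,0,0,0,0,0,0,-0.1,0,0,0,0,0,0,-0.1,0,0,0,0]'

```text
clock: 4.88
tcp_pos: [0.538, -0.1369, 0.1553]
ee_rot: [0.438, 3.111, -0.0]
ft_force: [0.9, 0.2, 2.4]
grip_width: 0.005
grasp_force: 0.9
```

The tray has let go: the tip still feels the cap 13 mm above where contact began. I'll rise, open the fingers and look.

>>> carry_out --steps '[0,0,-0.3,0,0,0,0,0,0,-0.6,0,0,0,0,0,0,-0.8,0,0,0,0,0,0,-0.8,0,0,0,87,0,0,-0.3,0,0,0,87,0,0,0,0,0,0,87,0,0,0,0,0,0,87,0,0,0,0,0,0,87,0,0,0,0,0,0,87,0,0,0,0,0,0,87]'

```text
clock: 5.72
tcp_pos: [0.537, -0.1365, 0.2646]
ee_rot: [-0.438, -3.107, -0.001]
ft_force: [-0.3, -0.0, -0.1]
grip_width: 0.446
grasp_force: 0.0
```

Run:
```python
from h import *
I={n:robot.read_camera(n) for n in('top','scene')}
for n in I:
    h=cv2.cvtColor(I[n],cv2.COLOR_RGB2HSV)
    m=((h[...,0]>30)&(h[...,0]<80)&(h[...,1]>60)).astype(np.uint8)
    k,l,s,c=cv2.connectedComponentsWithStats(m)
    print(n,[(s[i],c[i].round(1)) for i in range(1,k) if s[i,4]>15])
    print(proj(n,[.5365,-.135,.168]))
o=robot.get_obs();print(o['tcp_pos'],o['grip_width'],o['ft_force'])
b=cv2.resize(I['scene'][80:180,240:360],None,fx=4,fy=4,interpolation=cv2.INTER_CUBIC)
a=cv2.resize(I['top'][130:230,350:430],None,fx=4,fy=4,interpolation=cv2.INTER_CUBIC)
cv2.imwrite('pics/s2.png',np.hstack([b,a])[:,:,::-1])
```

```text
top [(array([396, 168,  17,  15, 136], dtype=int32), array([402.8, 175.4])), (array([328, 187,  15,  14, 128], dtype=int32), array([335.2, 193.6])), (array([  0, 257,   7,   9,  23], dtype=int32), array([  2.6, 260.1]))]
[404.65844724 174.69721476]
scene [(array([293, 118,   9,   8,  53], dtype=int32), array([297.3, 121.9])), (array([281, 151,  10,   8,  45], dtype=int32), array([285.9, 154.6]))]
[297.88513413 119.64125277]
[ 0.53736081 -0.13664868  0.26532805] 0.5413218858111986 [-0.57045348 -0.02043546  0.30357662]
```

View pics/s2.png

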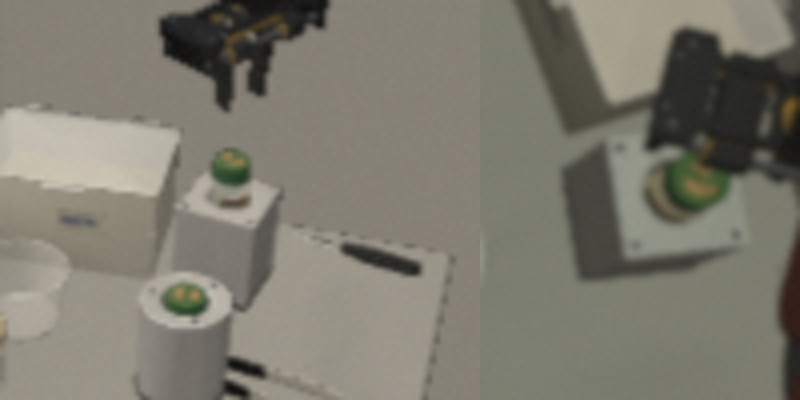

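The jar has sprung up (scene crop (232,170), top crop (695,185)) and the round holder's jar is unchanged. I'll finish opening, come down, and grip.

>>> carry_out --steps '[0,0,0,0,0,0,87,0,0,0,0,0,0,87,0,0,0,0,0,0,87,0,0,0,0,0,0,87,0,0,0,0,0,0,87,0,0.04,0.5,0,0,0,87,0,0,0.5,0,0,0,87,0,0,0.3,0,0,0,87,0,0,0,0,0,0,87]'

```text
clock: 6.57
tcp_pos: [0.5365, -0.1346, 0.2114]
ee_rot: [-0.437, -3.105, -0.002]
ft_force: [-0.2, 0.5, -0.3]
grip_width: 0.995
grasp_force: 0.0
```

>>> carry_out --steps '[0,0,0.5,0,0,0,87,0,0,0.5,0,0,0,87,0,0,0.4,0,0,0,87,0,0,0.12,0,0,0,87,0,0,0,0,0,0,87,0,0,0,0,0,0,87]'

```text
clock: 7.07
tcp_pos: [0.5389, -0.1356, 0.155]
ee_rot: [0.438, 3.11, -0.0]
ft_force: [0.0, -0.9, 1.6]
grip_width: 1.001
grasp_force: 0.0
```

>>> carry_out --steps '[0,0,0.05,0,0,0,60,0,0,0,0,0,0,50,0,0,0,0,0,0,30,0,0,0,0,0,0,30,0,0,0,0,0,0,30,0,0,0,0,0,0,30,0,0,0,0,0,0,30,0,0,0,0,0,0,30,0,0,0,0,0,0,30,0,0,0,0,0,0,30]' --squeeze 20

```text
clock: 7.9
tcp_pos: [0.5384, -0.1354, 0.152]
ee_rot: [0.438, 3.111, -0.0]
ft_force: [0.3, -0.9, 0.6]
grip_width: 0.519
grasp_force: 19.9
```

>>> carry_out --steps '[0,0,-0.3,0,0,0,30,0,0,-0.4,0,0,0,30,0,0,-0.5,0,0,0,30,0,0,-0.5,0,0,0,30,0,0,-0.5,0,0,0,30,0,0,-0.5,0,0,0,30,0,0,-0.5,0,0,0,30,0,0,-0.3,0,0,0,30,0,0,0,0,0,0,30,0,0,0,0,0,0,30]'

```text
clock: 8.73
tcp_pos: [0.5386, -0.1354, 0.2924]
ee_rot: [0.438, 3.11, -0.0]
ft_force: [-0.3, 0.5, -2.0]
grip_width: 0.519
grasp_force: 19.9
```

Run:
```python
from h import *
I={n:robot.read_camera(n) for n in('top','scene')}
o=robot.get_obs();R=cv2.Rodrigues(o['ee_rot'])[0];d=np.array([.465,.340,o['tcp_pos'][2]])-o['tcp_pos']
print(o['tcp_pos'],'share',R.T@d/.04,o['grip_width'],o['q'],o['ft_force'],o['grasp_force'])
u,v=proj('scene',o['tcp_pos']).astype(int)
b=cv2.resize(I['scene'][v-50:v+70,u-70:u+70],None,fx=5,fy=5,interpolation=cv2.INTER_CUBIC)
cv2.imwrite('pics/s3.png',b[:,:,::-1])
```

```text
[ 0.53767574 -0.13505947  0.29037333] share [ 5.02577821 10.91299067  0.01506862] 0.5173117364900915 [-3.88362749e-01  2.47254744e-02  1.64926389e+00  6.13972971e-06
  1.47003183e+00 -1.67938633e+00] [-0.53463619 -0.1235461  -0.98822609] 19.906031420541694
```

View pics/s3.png

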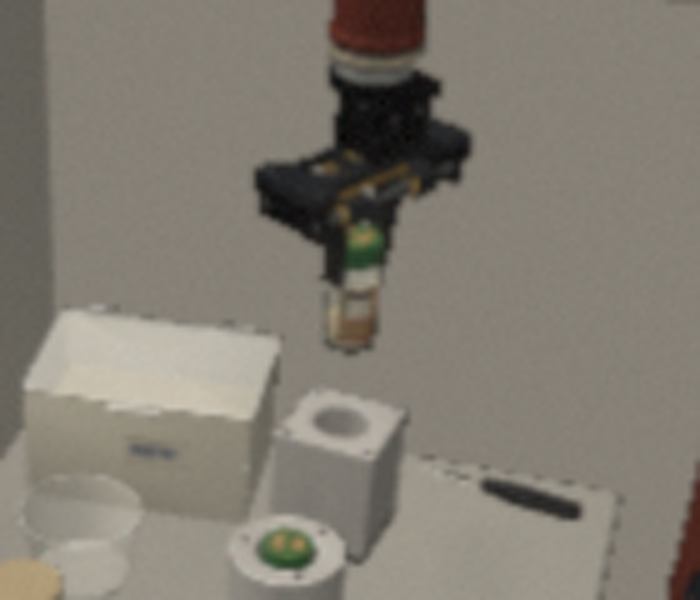

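The jar hangs in the fingers at (355,290), clear of the empty well at (340,425), and the round holder's jar is in place at (287,548). I'll carry it to above the pan, then check for tilt.

>>> carry_out --steps '[0.2,0.4,0,0,0,0,30,0.36,0.78,0,0,0,0,30,0.36,0.78,0,0,0,0,30,0.36,0.78,0,0,0,0,30,0.36,0.78,0,0,0,0,30,0.36,0.78,0,0,0,0,30,0.36,0.78,0,0,0,0,30,0.36,0.78,0,0,0,0,30,0.36,0.78,0,0,0,0,30,0.36,0.78,0,0,0,0,30]'

```text
clock: 9.67
tcp_pos: [0.4867, 0.1893, 0.2901]
ee_rot: [-0.438, -3.108, 0.002]
ft_force: [0.2, 0.8, -1.1]
grip_width: 0.516
grasp_force: 19.9
```

>>> carry_out --steps '[0.36,0.78,0,0,0,0,30,0.36,0.78,0,0,0,0,30,0.36,0.78,0,0,0,0,30,0.25,0.6,0,0,0,0,30,0.2,0.4,0,0,0,0,30,0.08,0.15,0,0,0,0,30,0,0,0,0,0,0,30,0,0,0,0,0,0,30]'

```text
clock: 10.33
tcp_pos: [0.4644, 0.3392, 0.2907]
ee_rot: [-0.437, -3.11, 0.003]
ft_force: [0.9, -0.5, -1.1]
grip_width: 0.515
grasp_force: 19.9
```

Run:
```python
from h import *
I={n:robot.read_camera(n) for n in('top','scene')}
o=robot.get_obs();R=cv2.Rodrigues(o['ee_rot'])[0];t=o['tcp_pos'];d=np.array([.465,.340,t[2]])-t
print(t,'share',R.T@d/.04,o['grip_width'],o['ft_force'])
W=[]
for n in('scene','top'):
    u,v=proj(n,t-[0,0,.03]).astype(int);x0,y0=u-38,v-45;s=5
    for z in(.016,-.02,-.055,-.089): print(n,z,((proj(n,t+[0,0,z])-[x0,y0])*s).round())
    W.append(cv2.resize(I[n][y0:y0+100,x0:x0+76],None,fx=s,fy=s,interpolation=cv2.INTER_CUBIC))
cv2.imwrite('pics/s4.png',np.hstack(W)[:,:,::-1])
```

```text
[0.46494612 0.33859828 0.29143415] share [ 8.42346479e-03  3.40422236e-02 -3.43173238e-05] 0.5182615377635037 [ 0.47788687 -0.86338654 -1.18155448]
scene 0.016 [193. 172.]
scene -0.02 [193. 214.]
scene -0.055 [193. 253.]
scene -0.089 [194. 290.]
top 0.016 [193. 212.]
top -0.02 [194. 223.]
top -0.055 [196. 233.]
top -0.089 [197. 242.]
```

View pics/s4.png

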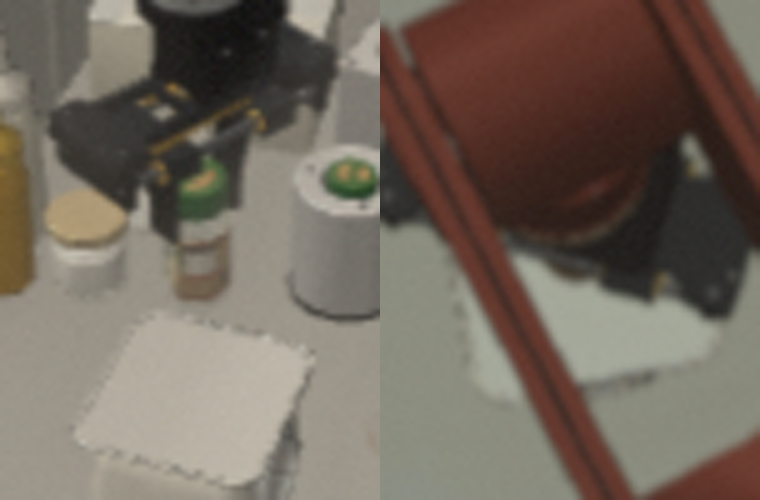

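The scene crop shows the jar held upright: its axis runs from (203,190) to (200,290) and the vertical there is parallel. It sits over the pan. I'll lower it.

>>> carry_out --steps '[-0.05,0.03,0.3,0,0,0,30,-0.05,0,0.5,0,0,0,30,0,0,0.5,0,0,0,30,0,0,0.5,0,0,0,30,0,0,0.3,0,0,0,30,0,0,0.2,0,0,0,30,0,0,0,0,0,0,30,0,0,0,0,0,0,30]'

```text
clock: 11.1
tcp_pos: [0.4692, 0.3397, 0.2001]
ee_rot: [0.439, 3.111, -0.0]
ft_force: [-0.3, 0.1, -1.1]
grip_width: 0.516
grasp_force: 19.9
```

>>> carry_out --steps '[0,0,0.04,0,0,0,30,0,0,0.04,0,0,0,30,0,0,0,0,0,0,30,0,0,0,0,0,0,30]'

```text
clock: 11.43
tcp_pos: [0.4692, 0.3401, 0.1974]
ee_rot: [0.438, 3.11, 0.001]
ft_force: [-0.6, 0.6, -1.1]
grip_width: 0.517
grasp_force: 19.9
```

>>> carry_out --steps '[0,0,0.04,0,0,0,30,0,0,0.04,0,0,0,30,0,0,0,0,0,0,30,0,0,0,0,0,0,30]'

```text
clock: 11.77
tcp_pos: [0.4688, 0.3399, 0.1934]
ee_rot: [-0.438, -3.111, 0.0]
ft_force: [-0.9, -0.8, -0.7]
grip_width: 0.515
grasp_force: 19.9
```

>>> carry_out --steps '[0,0,0.04,0,0,0,30,0,0,0,0,0,0,30,0,0,0,0,0,0,30]'

```text
clock: 12.02
tcp_pos: [0.4688, 0.3399, 0.1918]
ee_rot: [-0.438, -3.111, 0.0]
ft_force: [0.9, -1.4, -1.4]
grip_width: 0.518
grasp_force: 19.9
```

>>> carry_out --steps '[0,0,0.03,0,0,0,30,0,0,0,0,0,0,30,0,0,0,0,0,0,30]'

```text
clock: 12.27
tcp_pos: [0.4691, 0.34, 0.1912]
ee_rot: [0.438, 3.11, 0.0]
ft_force: [-0.7, -1.0, 1.6]
grip_width: 0.515
grasp_force: 19.9
```

Contact: the vertical force swung from -1.1 to +1.6 N. I'll press slightly to seat it, slacken the grip, then open.

>>> carry_out --steps '[0,0,0.02,0,0,0,30,0,0,0,0,0,0,30,0,0,0,0,0,0,30]'

```text
clock: 12.52
tcp_pos: [0.4694, 0.34, 0.1912]
ee_rot: [0.438, 3.11, 0.001]
ft_force: [-1.7, -2.5, 5.7]
grip_width: 0.516
grasp_force: 20.0
```

>>> carry_out --steps '[0,0,0,0,0,0,40,0,0,0,0,0,0,40,0,0,0,0,0,0,40]' --squeeze 4

```text
clock: 12.77
tcp_pos: [0.4694, 0.3399, 0.1909]
ee_rot: [0.438, 3.11, 0.0]
ft_force: [-1.0, -1.8, 5.8]
grip_width: 0.525
grasp_force: 4.1
```

>>> carry_out --steps '[0,0,0,0,0,0,52,0,0,0,0,0,0,60,0,0,0,0,0,0,75,0,0,0,0,0,0,87,0,0,0,0,0,0,87,0,0,0,0,0,0,87,0,0,0,0,0,0,87,0,0,0,0,0,0,87]'

```text
clock: 13.43
tcp_pos: [0.4689, 0.3399, 0.1898]
ee_rot: [-0.438, -3.111, 0.0]
ft_force: [-1.0, 0.4, 0.5]
grip_width: 0.979
grasp_force: 0.0
```

Run:
```python
from h import *
o=robot.get_obs();print(o['tcp_pos'],o['grip_width'],o['ft_force'],o['grasp_force'])
I=robot.read_camera('scene');u,v=proj('scene',[.469,.34,.15]).astype(int)
cv2.imwrite('pics/s5.png',cv2.resize(I[v-60:v+60,u-60:u+60,::-1],None,fx=4,fy=4,interpolation=cv2.INTER_CUBIC))
```

```text
[0.46885898 0.33992776 0.18984255] 0.9789069226456214 [-0.96741185  0.41838834  0.52782161] 0.0
```

View pics/s5.png

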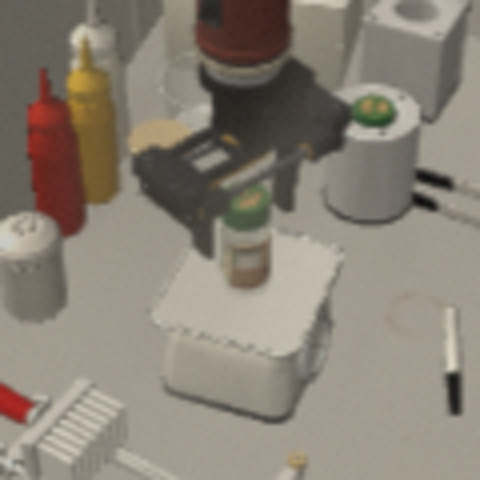

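The jar stands upright on the white pan at (248,250) with the fingers open on both sides. I'll raise the hand straight up and away.

>>> carry_out --steps '[0,0,-0.25,0,0,0,87,0,0,-0.5,0,0,0,87,0,0,-0.8,0,0,0,87,0,0,-0.8,0,0,0,87,0,0,-0.8,0,0,0,87,0.3,-0.7,-0.2,0,0,0,87,0.3,-0.9,0,0,0,0,87,0.3,-0.9,0,0,0,0,87,0.3,-0.9,0,0,0,0,87,0.3,-0.9,0,0,0,0,87]'

```text
clock: 14.32
tcp_pos: [0.3626, 0.1901, 0.3247]
ee_rot: [0.437, 3.11, 0.0]
ft_force: [1.0, -1.9, 0.4]
grip_width: 1.003
grasp_force: 0.0
```

>>> carry_out --steps '[0.2,-0.9,0,0,0,0,87,0.2,-0.9,0,0,0,0,87,0.2,-0.9,0,0,0,0,87,0,-0.5,0,0,0,0,87,0,0,0,0,0,0,87,0,0,0,0,0,0,87]'

```text
clock: 14.82
tcp_pos: [0.3054, 0.0742, 0.325]
ee_rot: [0.442, 3.107, 0.001]
ft_force: [0.2, -0.6, 0.4]
grip_width: 0.998
grasp_force: 0.0
```

Run:
```python
from h import *
I={n:robot.read_camera(n) for n in('scene','top')};print(robot.get_obs()['tcp_pos'])
W=[]
for n in I:
    h=cv2.cvtColor(I[n],cv2.COLOR_RGB2HSV);m=((h[...,0]>30)&(h[...,0]<80)&(h[...,1]>60)).astype(np.uint8)
    k,l,s,c=cv2.connectedComponentsWithStats(m);print(n,[(s[i],c[i].round(1)) for i in range(1,k) if s[i,4]>15],proj(n,[.465,.34,.207]).round(1))
    u,v=proj(n,[.465,.34,.15]).astype(int)
    W.append(cv2.resize(I[n][v-50:v+50,u-40:u+40,::-1],None,fx=5,fy=5,interpolation=cv2.INTER_CUBIC))
cv2.imwrite('pics/s6.png',np.hstack(W))
```

```text
[0.30561711 0.07512885 0.32456811]
scene [(array([281, 151,  10,   7,  44], dtype=int32), array([285.8, 154.5])), (array([248, 173,  12,   7,  41], dtype=int32), array([253.1, 176.4]))] [254.5 176.2]
top [(array([238, 187,  15,  16, 133], dtype=int32), array([245.6, 194.9])), (array([328, 187,  15,  14, 129], dtype=int32), array([335. , 193.6])), (array([  0, 256,   7,  10,  32], dtype=int32), array([  2.3, 259.8]))] [245.  195.1]
```

View pics/s6.png

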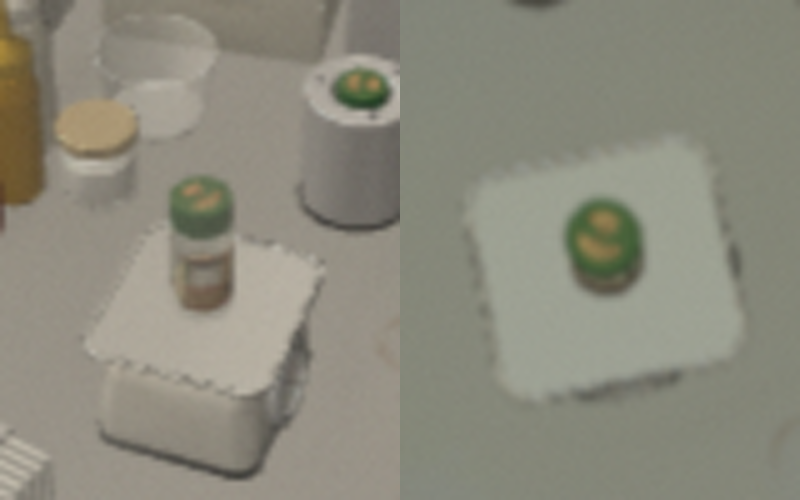

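The jar stands upright near the middle of the white pan (scene crop (202,245), top crop (603,245), base about (605,268)). The round holder's jar is unmoved and the hand is clear, so I'm handing in.

```bash
python3 -c "
from station import robot
print(robot.finish_job())"
```

```text
the job is handed in; nothing more can be done
None
```

The jar from the square holder was pressed, released, lifted out and stood upright near the middle of the white scale's pan at about 15 s; the round holder's jar was not touched, and the job is handed in (no verdict was returned).

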